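Shut the stir-bar case and hold it tipped so the bars gather at the pour cap

TASK

Swing the clear lid of the blue stir-bar case down until the two shells meet edge to edge, with the case still standing on the bench, so that nothing can spill. Then take both halves of the handle together in one grip, lift the case clear of the bench and tip it so that all four white stirring bars slide into the corner by the orange pour cap. Finish while holding the shut case still, up and tipped like that, with the bars in that corner ready for me to flick the cap open, and leave everything else on the bench where it is.

Things in the scene. Friction and masses are not known exactly. Their poses are not given: they have to be found in the camera images.
- case: Lower shell of a blue plastic case, 130 mm (x) x 190 (y) x 26 high, 44 with its clear lid shut; walls and floor 3; with lid and bars about 0.25 kg. Origin: centre of underside. x points from the handle side to the hinge side, y along the hinge, z up. Orange pour cap outside the +y end wall, next to the hinge. Inside undivided, -62 to 62 mm in x, -92 to 92 in y.
- lid: The clear lid shell, 130 x 190 x 18 mm, with the blue upper half of the handle. Origin on the hinge axis, at point hinge_line; shut, its axes are those of the case.
- lid_hinge (a joint): Angle of the clear lid about its hinge: 0 = shut, shells edge to edge; grows as it opens; about 1.57 = upright; at most 2.0. The hinge is stiff enough (0.09 N m) that the lid stays wherever it is left; a fingertip pushes it shut. No latch: the grip on both handle halves keeps it shut.
- hinge_line (a point): Middle of the hinge axis, which runs along the case's y: x = +69, z = +26 mm in the case's frame. The lid is a shell 130 x 190 x 18 mm reaching from 4 to 134 mm from this axis, its half of the handle beyond (to 187 mm); shut, its flat outer face is 18 mm above the axis.
- handle_lower (a point): Centre of the lower handle half, on the case, at x = -111 mm: a bar 14 mm thick (case x), 96 long (case y), 13 high, between 13 and 26 mm above the underside, joined to the shell by an arm at each end (70 mm clear between the arms). 39 mm clear between bar and the case's front wall. Axes as the case.
- handle_upper (a point): Centre of the upper handle half, on the lid: same bar, 180 mm from the hinge axis. With the lid shut it lies exactly on the lower half; together they make one bar 14 mm thick, 26 high, from 13 to 39 mm above the underside of the case.
- pour_corner (a point): The inner corner of the case's floor by the orange pour cap, at x = +62, y = +92, z = +3 mm in the case's frame.
- foot0 (a point): Outer bottom corner of the case at x = -65, y = -95 mm (handle side).
- foot1 (a point): Outer bottom corner of the case at x = -65, y = +95 mm (handle side).
- foot2 (a point): Outer bottom corner of the case at x = +65, y = -95 mm (hinge side).
- foot3 (a point): Outer bottom corner of the case at x = +65, y = +95 mm (hinge side, by the pour cap).
- bar0: White PTFE-coated stirring bar, 25 mm long (its x), 8 mm thick, with a raised ring round its middle, loose on the case's floor; slippery (friction under 0.1). Origin: underside, middle.
- bar1: A second stirring bar like bar0.
- bar2: A third stirring bar like bar0.
- bar3: A fourth stirring bar like bar0.
- beaker: Clear empty beaker, 78 x 74 x 89 mm, standing beyond the case; a bystander. Origin: centre of the underside.
- reagent: Small brown bottle with a white cap, 42 x 44 x 76 mm, standing beyond the case; a bystander. Origin: centre of the underside.

How it is judged:
By the outcome, as a careful person would: the job done as asked, in the order asked, and still so for the second after the job is handed in, while the arm keeps its last pose, push and grip.
It also fails if it takes over 56 s, if anything falls off the work surface, if the arm or the gripper's body presses on something with over 40 N, if the wrist force passes 120 N, or if a joint passes its speed limit or range.

ROBOT

A 6-joint arm with a two-finger parallel gripper is mounted at the origin on a cart in front of the work surface, level with it; the furniture and walls round the work are solid. World frame = base frame: x ahead of the robot, y to its left, z up, the work surface at z = 0. Lengths are in m, angles in rad, forces in N, time in s.
With the tool pointing down it reaches from about 0.35 to 0.975 m from the base axis. Payload 17.4 kg.
Tool frame: the origin (TCP) lies at the very end of the fingers, on their centre line; the grasp point (between the pads) lies 19 mm behind it; z points along the fingers, y is the line along which they close (so a half turn about z gives the same grasp; the last joint's range is limited). The gripper opens to 85 mm and grips with 20 to 120 N. Pads are 22 mm wide; open, the fingers measure 114 mm over their backs; the gripper's body (76 mm by 85 mm) begins 54 mm behind the grasp point. The pads swing forward as they close: fully open they stand 13 mm farther back than shut.
Start: joints at [1.123, 0.116, 1.442, -0, 1.584, -0.038], TCP at [0.269, 0.619, 0.231] pointing down, gripper open.
Joint ranges: [-2.83, 2.83], [-0.83, 2.19], [0.07, 2.5], [-1.14, 4.28], [0.01, 3], [-2.97, 2.97]. Speed limits (rad/s): [1.89, 1.89, 2.22, 3.14, 3.14, 3.14].

INTERFACE

Orientations are given as a unit quaternion [w, x, y, z].
In Python, from cell import robot gives the robot as it stands.
- The arm moves only by the shell command python3 nudge.py 'ROWS'. ROWS is a JSON list of rows, 1 to 12 of them, each an object with the fields trans (a list: dx, dy, dz in fractions of the full range, 1 being 75 cm), r (a list: a rotation vector rx, ry, rz in fractions of the full range, 1 being 4 rad), finger_gap (the opening from 0.0 (shut) to 1.0 (fully open)); a field left out counts as zero (the opening has to be given); each row shifts and turns the commanded pose from where the row before left it, along the tool's axes as they then stand; what a row does not reach is not made up. A row lasts 1/12 s, in which the tool goes at most 0.0417 m and 0.125 rad, less where a joint would pass 70% of its speed; a pose out of reach is approached as far as the arm can. The fingers move at their own pace and stop on an object; the grip force is fixed at half the most. Time passes only in rows, so rows that do not move let the fingers close. It prints the time, the measured TCP pose, the force, the opening and the grip force at its end. Shift and turn numbers lie between -1 and 1, and a call with a number outside is refused. Input that does not fit is refused with a message, and nothing moves.
- robot.observe(): the state, without advancing time (a new reading comes with each control period).
- robot.grab_frame(name): name is "scene" or "top" or "wrist"; returns a dict with "img" (420x560x3 uint8, red, green, blue), "K" (3x3 intrinsics, pixels), "R" (3x3) and "t" (3): a world point X has camera coordinates R X + t. Camera axes: x right, y down, z forward; pixel columns grow to the right and rows downward; lengths in m; the calibration is good to about 2 mm. A picture is of the moment at which its call begins. There is no depth.
- robot.sign_off(): hands the job in; it is judged then, once.
The state is a dict: "time_s": time; "q": joint angles; "dq": joint speeds; "tau": joint torques, N m; "position": TCP position; "eef_rot": TCP orientation; "ft_force": force on the tool from outside, world axes, zero at the start; "moment": the same for the moment, N m; "opening": opening from 0.0 (shut) to 1.0 (fully open); "gripper_force": force on a finger pad.
Only numpy, scipy, OpenCV 4.12 (cv2) and the standard library are available. Lean on these libraries where they do the work, as an engineer would, in place of code of your own. Each camera call takes 0.05 s, during which the arm holds its last target. There are 200 camera calls.

## Working session

There is one attempt and no reset: what is moved stays moved. The work goes in short steps, Python scripts to look and compute and a shell command to move; the robot and the scene stay as the last step left them, time stands still between calls to the robot, and variables do not carry over. Pictures are saved under pics/ and viewed, at most 10 in all, crops included, and the job is handed in when it is done.

```bash
ls; mkdir -p pics; python3 - <<'E'
from cell import robot
import cv2,numpy as np
s=robot.observe();print(s)
for n in("scene","top"):
    f=robot.grab_frame(n);cv2.imwrite(f"pics/{n}0.png",f["img"][...,::-1]);np.savez(f"pics/{n}0.npz",**f)
    print(n,f["K"],f["R"],f["t"])
E
```

```text
cell.py
nudge.py
pics
{'time_s': 0.0, 'q': array([ 1.12323139e+00,  1.16451506e-01,  1.44225958e+00, -2.09853361e-05,
        1.58404865e+00, -3.78401622e-02]), 'dq': array([ 0.00124217,  0.0016299 ,  0.00091493,  0.0001959 ,  0.00023948,
       -0.00022443]), 'tau': array([-1.27651387e-03, -7.31976485e+01, -6.32488561e+01, -1.70267217e-04,
        6.19261904e-03,  1.82178134e-06]), 'position': array([0.26884029, 0.61892788, 0.23058897]), 'eef_rot': array([-1.30056323e-04,  2.03432524e-01,  9.79088795e-01, -5.68960415e-04]), 'ft_force': array([ 0.63575852, -0.73158194,  0.69875856]), 'moment': array([ 0.04948398, -0.04097765,  0.01448006]), 'gripper_force': 0.0, 'opening': 0.9982974877478401}
scene [[486.25589258   0.         278.89078409]
 [  0.         486.25589258 209.15601062]
 [  0.           0.           1.        ]] [[ 0.73480766 -0.67824534  0.00640004]
 [-0.42521987 -0.46799139 -0.77470776]
 [ 0.5284371   0.56653977 -0.63228705]] [-0.60994092  0.13671779  0.78604202]
top [[532.00290718   0.         281.47066331]
 [  0.         532.00290718 209.90923624]
 [  0.           0.           1.        ]] [[ 0.02747472 -0.9995099   0.01500314]
 [-0.98903524 -0.02935929 -0.14473189]
 [ 0.14510144 -0.01086217 -0.98935716]] [-0.31149385  0.53071147  1.07637434]
```

View pics/scene0.png

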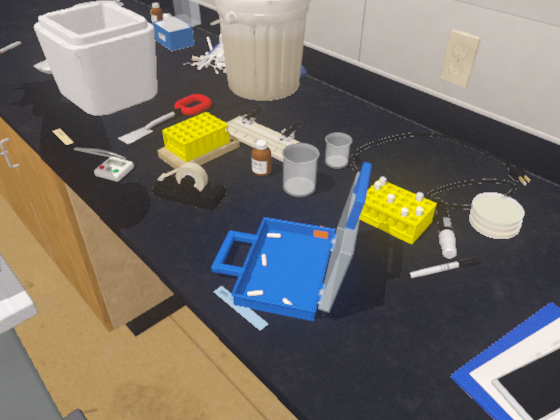

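View pics/top0.png

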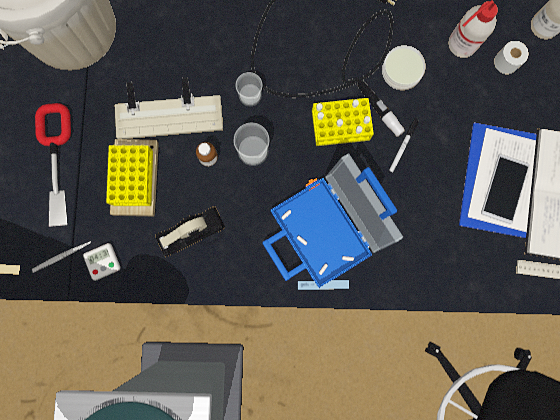

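The scene view shows the open case around (285,265), with its handle at (235,253), the cap at (320,234) and the lid standing at (345,240). In the top view the case is at (320,230), the handle at (283,257), the cap at (313,183), and the lid leans to the upper right. I'll enlarge both views.

```bash
python3 - <<'E'
import cv2,numpy as np
a=cv2.imread("pics/scene0.png")[160:325,205:380];b=cv2.imread("pics/top0.png")[145:295,255:410]
a=cv2.resize(a[:,:],None,fx=2.25,fy=2.25,interpolation=cv2.INTER_CUBIC);b=cv2.resize(b,None,fx=2.5,fy=2.5,interpolation=cv2.INTER_CUBIC)
h=max(a.shape[0],b.shape[0])
p=lambda i:cv2.copyMakeBorder(i,0,h-i.shape[0],0,6,cv2.BORDER_CONSTANT)
o=np.hstack([p(a),p(b)]);print(a.shape,b.shape,o.shape);cv2.imwrite("pics/crop0.png",o)
E
```

```text
(371, 394, 3) (375, 388, 3) (375, 794, 3)
```

View pics/crop0.png

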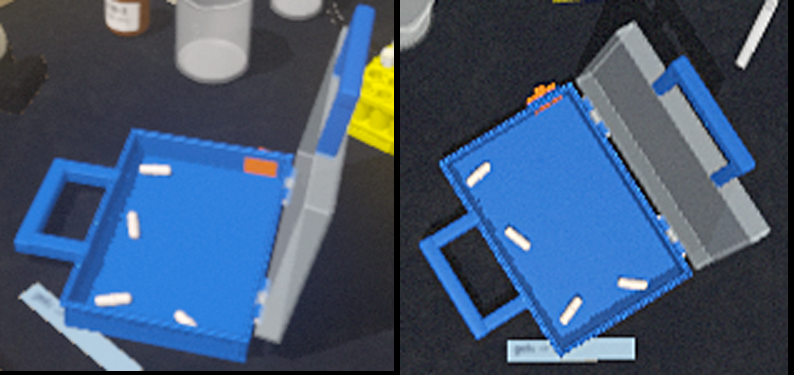

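The crop shows the rim corners, the handle corners and the upper handle ends in both views; the lid leans back a little beyond upright. I'll triangulate those points.

```bash
cat > h.py <<'E'
import numpy as np
def ld(n):
    f=np.load(f"pics/{n}.npz");return f["K"],f["R"],f["t"]
def ray(c,p):
    K,R,t=c;d=R.T@np.linalg.inv(K)@np.array([*p,1.]);return -R.T@t,d/np.linalg.norm(d)
def tri(obs):
    A=np.zeros((3,3));b=np.zeros(3);rs=[ray(*o) for o in obs]
    for o,d in rs:
        P=np.eye(3)-np.outer(d,d);A+=P;b+=P@o
    X=np.linalg.solve(A,b);return X,max(np.linalg.norm((np.eye(3)-np.outer(d,d))@(X-o)) for o,d in rs)
def plane(c,p,z):
    o,d=ray(c,p);return o+d*(z-o[2])/d[2]
def proj(c,X):
    K,R,t=c;x=K@(R@X+t);return x[:2]/x[2]
E
python3 - <<'E'
from h import *
S,T=ld("scene0"),ld("top0")
cs=lambda p:(p[0]/2.25+205,p[1]/2.25+160);ct=lambda p:((p[0]-400)/2.5+255,p[1]/2.5+145)
pts={"front+y":((135,130),(441,162)),"hinge+y":((293,153),(574,83)),"front-y":((64,305),(562,355)),"hinge-y":((247,346),(691,272)),
"h+y":((56,158),(421,243)),"h-y":((15,240),(481,338)),"U+y":((362,7),(685,58)),"U-y":((323,152),(753,165))}
for k,(s,t) in pts.items():
    X,e=tri([(S,cs(s)),(T,ct(t))]);print(k,X.round(4),round(e,4),"z26:",plane(T,ct(t),.026).round(4)[:2],plane(S,cs(s),.026).round(4)[:2])
# fit pose with top points at z .026
L=np.array([[-65,95],[65,95],[-65,-95],[65,-95],[-118,48],[-118,-48]])/1e3
for nm,W in(("top",[plane(T,ct(v[1]),.026)[:2] for v in list(pts.values())[:6]]),("scene",[plane(S,cs(v[0]),.026)[:2] for v in list(pts.values())[:6]])):
    W=np.array(W);a=L-L.mean(0);b=W-W.mean(0)
    th=np.arctan2((a[:,0]*b[:,1]-a[:,1]*b[:,0]).sum(),(a*b).sum());R=np.array([[np.cos(th),-np.sin(th)],[np.sin(th),np.cos(th)]])
    t=W.mean(0)-R@L.mean(0);print(nm,th,t,(W-(L@R.T+t)).round(4).tolist())
E
```

```text
front+y [ 0.5413 -0.2749  0.0248] 0.0001 z26: [ 0.5412 -0.2749] [ 0.5403 -0.2759]
hinge+y [ 0.6116 -0.3862  0.0307] 0.0008 z26: [ 0.6132 -0.3872] [ 0.6152 -0.3825]
front-y [ 0.3816 -0.3811  0.0236] 0.0002 z26: [ 0.3814 -0.3808] [ 0.3806 -0.3829]
hinge-y [ 0.4535 -0.4893  0.0187] 0.0009 z26: [ 0.4537 -0.4885] [ 0.4482 -0.4926]
h+y [ 0.4712 -0.2599  0.0262] 0.0005 z26: [ 0.4717 -0.2602] [ 0.4709 -0.2594]
h-y [ 0.3927 -0.3122  0.0278] 0.0011 z26: [ 0.3936 -0.3128] [ 0.3927 -0.3102]
U+y [ 0.5929 -0.4478  0.2096] 0.0033 z26: [ 0.6382 -0.4828] [ 0.82   -0.2853]
U-y [ 0.5152 -0.5     0.1666] 0.0131 z26: [ 0.5465 -0.5413] [ 0.6339 -0.398 ]
top -0.9891152260322549 [ 0.49742127 -0.38359813] [[0.0001, 0.0022], [0.0007, -0.0015], [-0.0009, 0.0007], [-0.0, 0.0016], [-0.001, -0.0015], [0.0012, -0.0014]]
scene -0.9879110369003655 [ 0.49628694 -0.38342592] [[0.0005, 0.001], [0.0038, 0.0029], [-0.0006, -0.0014], [-0.0045, -0.0026], [-0.0005, -0.0009], [0.0014, 0.0011]]
```

Both views agree on the case pose: centre (0.497, -0.3835), yaw -0.989, rim height about 25 mm. The handle tip is 187 mm from the hinge, so the lid stands at about 1.73 rad. I'll shut the fingers, rise, and turn so that tool y lines up with case x.

The manual's scale: shifts go in shares of 75 cm and turns go in shares of 4 rad. Converting my numbers, -0.02 m is -0.0267, 0.12 rad is 0.03.

```bash
cat >> h.py <<'E'
C=np.array([.497,-.3835]);TH=-.9888
EX=np.array([np.cos(TH),np.sin(TH)]);EY=np.array([-EX[1],EX[0]])
def where():
    from cell import robot
    from scipy.spatial.transform import Rotation as Ro
    s=robot.observe();p=s["position"];d=p[:2]-C
    B=np.eye(3);B[:2,0]=EX;B[:2,1]=EY
    q=s["eef_rot"];R=Ro.from_quat([q[1],q[2],q[3],q[0]]).as_matrix()
    W=np.array([[0,1,0],[1,0,0],[0,0,-1.]])  # desired tool axes in case frame
    print("t",round(s["time_s"],2),"case xyz mm",(1e3*np.array([d@EX,d@EY,p[2]])).round(1),"rotvec(tool) to aligned",Ro.from_matrix((B.T@R).T@W).as_rotvec().round(3),"q",s["q"].round(2),"F",s["ft_force"].round(1),"open",round(s["opening"],2),"gf",s["gripper_force"])
E
python3 nudge.py '[{"trans":[0, 0, -0.0267], "r":[0, 0, 0.03], "finger_gap":0}, {"trans":[0, 0, -0.0267], "r":[0, 0, 0.03], "finger_gap":0}, {"trans":[0, 0, -0.0267], "r":[0, 0, 0.03], "finger_gap":0}, {"trans":[0, 0, -0.0267], "r":[0, 0, 0.03], "finger_gap":0}, {"trans":[0, 0, -0.0267], "r":[0, 0, 0.03], "finger_gap":0}, {"trans":[0, 0, -0.0267], "r":[0, 0, 0.03], "finger_gap":0}, {"trans":[0, 0, -0.0267], "r":[0, 0, 0.03], "finger_gap":0}, {"trans":[0, 0, -0.0267], "r":[0, 0, 0.03], "finger_gap":0}, {"r":[0, 0, 0.03], "finger_gap":0}, {"r":[0, 0, 0.03], "finger_gap":0}, {"r":[0, 0, 0.03], "finger_gap":0}, {"r":[0, 0, 0.03], "finger_gap":0}]'
python3 nudge.py '[{"r":[0, 0, 0.03], "finger_gap":0}, {"r":[0, 0, 0.03], "finger_gap":0}, {"r":[0, 0, 0.03], "finger_gap":0}, {"r":[0, 0, 0.03], "finger_gap":0}, {"r":[0, 0, 0.03], "finger_gap":0}, {"r":[0, 0, 0.03], "finger_gap":0}, {"finger_gap":0}]'
python3 -c "from h import *;where()"
```

```text
time_s: 1.1
position: [0.269, 0.6191, 0.3909]
eef_rot: [0.0, 0.8, 0.6, -0.0]
ft_force: [0.3, 0.3, 0.3]
opening: -0.001
gripper_force: 0.0
time_s: 1.68
position: [0.269, 0.6191, 0.3909]
eef_rot: [0.0, 0.96, 0.279, -0.0]
ft_force: [-0.2, 0.1, -0.0]
opening: -0.004
gripper_force: 0.0
t 1.68 case xyz mm [-962.9  360.6  390.9] rotvec(tool) to aligned [ 0.     0.001 -0.016] q [1.12 0.12 1.18 0.   1.84 2.13] F [-0.2  0.1 -0. ] open -0.0 gf 0.0
```

Scaled: 0.039 m is 0.052, -0.013 m is -0.0173, -0.016 rad is -0.004.

```bash

python3 nudge.py '[{"trans":[-0.0173, 0.052, 0], "r":[0, 0, -0.004], "finger_gap":0}, {"trans":[-0.0173, 0.052, 0], "finger_gap":0}, {"trans":[-0.0173, 0.052, 0], "finger_gap":0}, {"trans":[-0.0173, 0.052, 0], "finger_gap":0}, {"trans":[-0.0173, 0.052, 0], "finger_gap":0}, {"trans":[-0.0173, 0.052, 0], "finger_gap":0}, {"trans":[-0.0173, 0.052, 0], "finger_gap":0}, {"trans":[-0.0173, 0.052, 0], "finger_gap":0}, {"trans":[-0.0173, 0.052, 0], "finger_gap":0}, {"trans":[-0.0173, 0.052, 0], "finger_gap":0}, {"trans":[-0.0173, 0.052, 0], "finger_gap":0}, {"trans":[-0.0173, 0.052, 0], "finger_gap":0}]'
python3 nudge.py '[{"trans":[-0.0173, 0.052, 0], "finger_gap":0}, {"trans":[-0.0173, 0.052, 0], "finger_gap":0}, {"trans":[-0.0173, 0.052, 0], "finger_gap":0}, {"trans":[-0.0173, 0.052, 0], "finger_gap":0}, {"trans":[-0.0173, 0.052, 0], "finger_gap":0}, {"trans":[-0.0173, 0.052, 0], "finger_gap":0}, {"trans":[-0.0173, 0.052, 0], "finger_gap":0}, {"trans":[-0.0173, 0.052, 0], "finger_gap":0}, {"trans":[-0.0173, 0.052, 0], "finger_gap":0}, {"trans":[-0.0173, 0.052, 0], "finger_gap":0}, {"trans":[-0.0173, 0.052, 0], "finger_gap":0}, {"trans":[-0.0173, 0.052, 0], "finger_gap":0}]'
python3 -c "from h import *;where()"
```

```text
time_s: 2.68
position: [0.3978, 0.1411, 0.3914]
eef_rot: [0.0, 0.956, 0.292, 0.0]
ft_force: [0.2, -0.4, 0.4]
opening: -0.002
gripper_force: 0.0
time_s: 3.68
position: [0.5277, -0.3352, 0.391]
eef_rot: [-0.0, 0.956, 0.292, -0.0]
ft_force: [-0.2, 1.0, -0.1]
opening: -0.0
gripper_force: 0.0
t 3.68 case xyz mm [-23.5  52.2 391. ] rotvec(tool) to aligned [-0.    0.    0.01] q [-0.61  0.01  1.3   0.    1.84  0.37] F [-0.2  1.  -0.1] open -0.0 gf 0.0
```

Scaled: 0.036 m is 0.048, -0.0104 m is -0.0139, 0.01 rad is 0.0025.

```bash

python3 nudge.py '[{"trans":[-0.0139, 0.048, 0], "r":[0, 0, 0.0025], "finger_gap":0}, {"trans":[-0.0139, 0.048, 0], "finger_gap":0}, {"trans":[-0.0139, 0.048, 0], "finger_gap":0}, {"trans":[-0.0139, 0.048, 0], "finger_gap":0}, {"trans":[-0.0139, 0.048, 0], "finger_gap":0}, {"trans":[0, 0, 0.0467], "finger_gap":0}, {"trans":[0, 0, 0.0467], "finger_gap":0}, {"trans":[0, 0, 0.0467], "finger_gap":0}, {"trans":[0, 0, 0.0467], "finger_gap":0}, {"finger_gap":0}]'
python3 - <<'E'
from h import *;where()
from cell import robot
import cv2
f=robot.grab_frame("scene");cv2.imwrite("pics/s1.png",cv2.resize(f["img"][100:330,180:460,::-1],None,fx=2,fy=2))
E
```

```text
time_s: 4.52
position: [0.5815, -0.5109, 0.2423]
eef_rot: [-0.005, 0.958, 0.287, -0.003]
ft_force: [-0.6, 0.5, -1.8]
opening: 0.0
gripper_force: 0.0
t 4.52 case xyz mm [152.9   0.5 242.3] rotvec(tool) to aligned [-0.01   0.002 -0.   ] q [-0.75  0.34  1.17  0.    1.65  0.24] F [-0.6  0.5 -1.8] open 0.0 gf 0.0
```

View pics/s1.png

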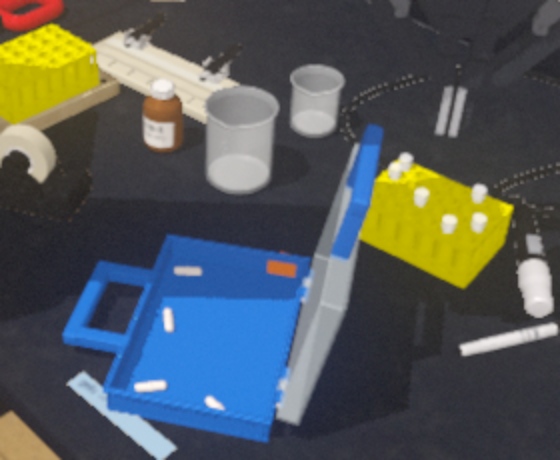

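The fingertips show at about (450,115), behind the lid, with clear space below them; nothing has been touched. I'll go down behind the lid and push it over.

Scaled: 0.031 m is 0.0413, 0.03 m is 0.04.

```bash

python3 nudge.py '[{"trans":[0, 0, 0.0413], "finger_gap":0}, {"trans":[0, 0, 0.0413], "finger_gap":0}, {"trans":[0, 0, 0.04], "finger_gap":0}, {"trans":[0, -0.02, 0], "finger_gap":0}, {"trans":[0, -0.02, 0.0027], "finger_gap":0}, {"trans":[0, -0.02, 0.004], "finger_gap":0}, {"trans":[0, -0.0213, 0.0027], "finger_gap":0}, {"trans":[0, -0.0213, 0.004], "finger_gap":0}, {"trans":[0, -0.0213, 0.004], "finger_gap":0}]'
python3 -c "from h import *;where()"
python3 nudge.py '[{"trans":[0, -0.02, 0.008], "finger_gap":0}, {"trans":[0, -0.02, 0.008], "finger_gap":0}, {"trans":[0, -0.02, 0.008], "finger_gap":0}, {"trans":[0, -0.0187, 0.016], "finger_gap":0}, {"trans":[0, -0.0173, 0.0173], "finger_gap":0}, {"finger_gap":0}]'
python3 - <<'E'
from h import *;where()
from cell import robot
import cv2
f=robot.grab_frame("scene");cv2.imwrite("pics/s2.png",cv2.resize(f["img"][100:330,180:460,::-1],None,fx=2,fy=2))
E
```

```text
time_s: 5.32
position: [0.5326, -0.4344, 0.1501]
eef_rot: [0.002, 0.958, 0.286, 0.001]
ft_force: [0.2, -0.1, 0.0]
opening: 0.001
gripper_force: 0.0
t 5.32 case xyz mm [ 62.1   1.8 150.1] rotvec(tool) to aligned [ 0.004 -0.001 -0.002] q [-0.72  0.17  1.51 -0.    1.45  0.27] F [ 0.2 -0.1  0. ] open 0.0 gf 0.0
time_s: 5.82
position: [0.4924, -0.3728, 0.1044]
eef_rot: [0.0, 0.958, 0.286, 0.0]
ft_force: [-0.8, 0.3, -0.4]
opening: -0.001
gripper_force: 0.0
t 5.82 case xyz mm [-11.5   2.  104.4] rotvec(tool) to aligned [ 0.    -0.    -0.001] q [-0.69  0.05  1.72  0.    1.37  0.3 ] F [-0.8  0.3 -0.4] open -0.0 gf 0.0
```

View pics/s2.png

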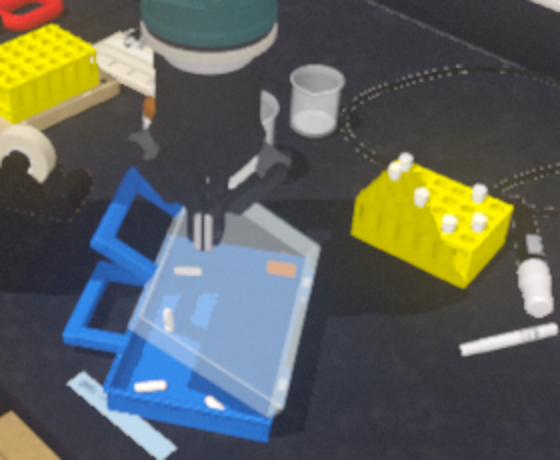

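The lid has swung to about 40° and its shell rests on the fingertips at (203,240); the case has not moved. I'll push it down the rest of the way.

Scaled: 0.014 m is 0.0187, 0.012 m is 0.016.

```bash

python3 nudge.py '[{"trans":[0, -0.0093, 0.0187], "finger_gap":0}, {"trans":[0, -0.0093, 0.0187], "finger_gap":0}, {"trans":[0, -0.0093, 0.0187], "finger_gap":0}, {"trans":[0, -0.0093, 0.016], "finger_gap":0}, {"trans":[0, 0, 0.0067], "finger_gap":0}, {"trans":[0, 0, 0.0027], "finger_gap":0}, {"finger_gap":0}]'
python3 -c "from h import *;where()"
```

```text
time_s: 6.45
position: [0.4782, -0.3511, 0.0441]
eef_rot: [0.0, 0.958, 0.285, 0.0]
ft_force: [-0.0, 0.7, 0.1]
opening: -0.001
gripper_force: 0.0
t 6.45 case xyz mm [-37.4   2.1  44.1] rotvec(tool) to aligned [ 0.001 -0.    -0.004] q [-0.68  0.05  1.82  0.    1.27  0.32] F [-0.   0.7  0.1] open -0.0 gf 0.0
```

Scaled: 0.001 m is 0.0013.

```bash

python3 nudge.py '[{"trans":[0, 0, 0.0013], "finger_gap":0}, {"trans":[0, 0, 0.0013], "finger_gap":0}, {"finger_gap":0}]'
python3 nudge.py '[{"trans":[0, 0, -0.0333], "finger_gap":0}, {"trans":[0, 0, -0.0533], "finger_gap":0}, {"trans":[0, -0.04, -0.04], "finger_gap":0.45}, {"trans":[0, -0.04, 0], "finger_gap":0.45}, {"trans":[0, -0.0181, 0], "finger_gap":0.45}, {"finger_gap":0.45}, {"finger_gap":0.45}]'
python3 - <<'E'
from h import *;where()
from cell import robot
import cv2
for n in("scene","top","wrist"):
    f=robot.grab_frame(n);np.savez(f"pics/{n}3.npz",**f);cv2.imwrite(f"pics/{n}3.png",f["img"][...,::-1])
a=cv2.imread("pics/scene3.png")[160:325,205:380];b=cv2.imread("pics/wrist3.png")
a=cv2.resize(a,(394,371),interpolation=cv2.INTER_CUBIC);b=cv2.resize(b,(400,300))
cv2.imwrite("pics/c3.png",np.hstack([a,cv2.copyMakeBorder(b,0,71,0,0,cv2.BORDER_CONSTANT)]))
E
```

```text
time_s: 6.7
position: [0.4784, -0.3513, 0.0437]
eef_rot: [0.001, 0.958, 0.285, 0.001]
ft_force: [-9.2, 8.2, 23.2]
opening: 0.003
gripper_force: 11.4
time_s: 7.28
position: [0.4381, -0.2895, 0.1363]
eef_rot: [0.001, 0.958, 0.285, 0.001]
ft_force: [0.1, -0.4, -0.0]
opening: 0.451
gripper_force: 0.0
t 7.28 case xyz mm [-110.9    2.4  136.3] rotvec(tool) to aligned [ 0.002 -0.001 -0.003] q [-0.63 -0.17  1.88 -0.    1.43  0.36] F [ 0.1 -0.4 -0. ] open 0.45 gf 0.0
```

View pics/c3.png

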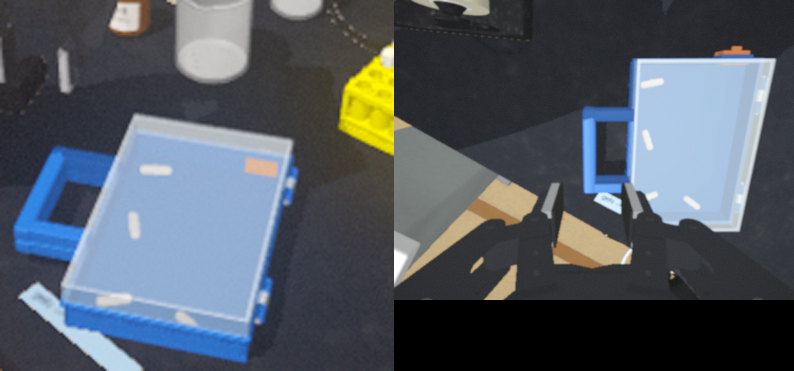

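The lid is shut edge to edge (24 N at z 43.7 mm). In the wrist crop the handle bar spans (583,108) to (585,192). I'll measure where the handle is now from two views before gripping.

```bash
python3 - <<'E'
from h import *
import cv2
S,T,W=ld("scene3"),ld("top3"),ld("wrist3")
cs=lambda p:(p[0]/2.25+205,p[1]/2.25+160);cw=lambda p:((p[0]-394)*1.4,p[1]*1.4)
B=np.array([EX,EY])
for k,s,w in(("+y",(56,149),(583,108)),("-y",(16,236),(585,192))):
    X,e=tri([(S,cs(s)),(W,cw(w))]);print(k,X.round(4),round(e,4),"case",(B@(X[:2]-C)*1e3).round(1),"wrist plane .039",(B@(plane(W,cw(w),.039)[:2]-C)*1e3).round(1))
# handle bar outline in the top and wrist blue masks
for n,c in(("wrist3",W),("top3",T)):
    im=cv2.imread(f"pics/{n}.png");h=cv2.cvtColor(im,cv2.COLOR_BGR2HSV);m=cv2.inRange(h,(100,150,60),(125,255,255))
    pts=np.argwhere(m)[:,::-1].astype(float);P=np.array([plane(c,p,.039)[:2] for p in pts]);q=(P-C)@B.T*1e3
    s=(abs(q[:,1])<25)&(q[:,0]>-135)&(q[:,0]<-85);print(n,"bar x range",np.percentile(q[s,0],[1,50,99]).round(1))
    s=(q[:,0]>-120)&(q[:,0]<-100);print(" y range",np.percentile(q[s,1],[1,99]).round(1))
E
```

```text
+y [ 0.4722 -0.2568  0.0331] 0.001 case [-119.5   48.9] wrist plane .039 [-120.2   49.3]
-y [ 0.3919 -0.3109  0.0315] 0.0014 case [-118.4  -47.9] wrist plane .039 [-119.5  -44.5]
wrist3 bar x range [-121.5 -110.   -89.7]
 y range [-44.8  50.2]Traceback (most recent call last):
  File "<stdin>", line 12, in <module>
    return _quantile_unchecked(
        a, q, axis, out, overwrite_input, method, keepdims, weights)
    return _ureduce(a,
                    func=_quantile_ureduce_func,
    ...<5 lines>...
                    overwrite_input=overwrite_input,
                    method=method)
    r = func(a, **kwargs)
    result = _quantile(arr,
                       quantiles=q,
    ...<2 lines>...
                       out=out,
                       weights=wgt)
    slices_having_nans = np.isnan(arr[-1, ...])
                                  ~~~^^^^^^^^^
IndexError: index -1 is out of bounds for axis 0 with size 0
```

The handle's outer edge is at x = -119.5 and its centre at about (-112, 1), which matches. I'll go down and grip.

Scaled: 0.035 m is 0.0467, 0.03 m is 0.04.

```bash

python3 nudge.py '[{"trans":[-0.0013, -0.0013, 0.0467], "finger_gap":0.45}, {"trans":[0, 0, 0.0467], "finger_gap":0.45}, {"trans":[0, 0, 0.04], "finger_gap":0.45}, {"trans":[0, 0, 0.0267], "finger_gap":0.45}, {"trans":[0, 0, 0.012], "finger_gap":0.45}, {"finger_gap":0.45}]'
python3 -c "from h import *;where()"
python3 nudge.py '[{"finger_gap":0.25}, {"finger_gap":0}, {"finger_gap":0}, {"finger_gap":0}, {"finger_gap":0}, {"finger_gap":0}]'
python3 -c "from h import *;where()"
```

```text
time_s: 7.93
position: [0.4355, -0.2887, 0.0037]
eef_rot: [-0.001, 0.959, 0.285, -0.001]
ft_force: [-0.3, 0.0, 0.8]
opening: 0.451
gripper_force: 0.0
t 7.93 case xyz mm [-113.     0.7    3.7] rotvec(tool) to aligned [-0.003  0.001 -0.004] q [-0.63 -0.05  2.   -0.    1.2   0.36] F [-0.3  0.   0.8] open 0.45 gf 0.0
time_s: 8.43
position: [0.4369, -0.2895, 0.0072]
eef_rot: [0.001, 0.959, 0.285, 0.001]
ft_force: [0.3, 0.2, 6.7]
opening: 0.156
gripper_force: 60.5
t 8.43 case xyz mm [-111.6    1.5    7.2] rotvec(tool) to aligned [ 0.003 -0.001 -0.004] q [-0.63 -0.06  2.   -0.    1.2   0.36] F [0.3 0.2 6.7] open 0.16 gf 60.47008082270622
```

Gripped at 60 N with the opening matching a 14 mm bar. Lifting.

```bash

python3 nudge.py '[{"trans":[0, 0, -0.0067], "finger_gap":0}, {"trans":[0, 0, -0.0133], "finger_gap":0}, {"trans":[0, 0, -0.0267], "finger_gap":0}, {"trans":[0, 0, -0.0333], "finger_gap":0}, {"trans":[0, 0, -0.04], "finger_gap":0}, {"trans":[0, 0, -0.04], "finger_gap":0}, {"trans":[0, 0, -0.04], "finger_gap":0}, {"trans":[0, 0, -0.04], "finger_gap":0}, {"trans":[0, 0, -0.04], "finger_gap":0}, {"trans":[0, 0, -0.04], "finger_gap":0}, {"trans":[0, 0, -0.0267], "finger_gap":0}, {"trans":[0, 0, -0.0133], "finger_gap":0}]'
python3 nudge.py '[{"r":[0.005, -0.005, 0], "finger_gap":0}, {"r":[0.01, -0.01, 0], "finger_gap":0}, {"r":[0.01, -0.01, 0], "finger_gap":0}, {"r":[0.01, -0.01, 0], "finger_gap":0}, {"r":[0.01, -0.01, 0], "finger_gap":0}, {"r":[0.01, -0.01, 0], "finger_gap":0}, {"r":[0.005, -0.005, 0], "finger_gap":0}, {"finger_gap":0}]'
python3 - <<'E'
from h import *;where()
from cell import robot
import cv2
a=[robot.grab_frame(n)["img"][...,::-1] for n in("scene","wrist")]
cv2.imwrite("pics/c4.png",np.hstack([cv2.resize(a[0][90:330,180:440],(400,369)),cv2.copyMakeBorder(cv2.resize(a[1],(400,300)),0,69,0,0,cv2.BORDER_CONSTANT)]))
E
```

```text
time_s: 9.43
position: [0.4362, -0.2889, 0.2796]
eef_rot: [0.001, 0.959, 0.285, 0.001]
ft_force: [-0.1, 0.0, -2.3]
opening: 0.153
gripper_force: 59.1
time_s: 10.1
position: [0.4364, -0.2887, 0.2735]
eef_rot: [-0.082, 0.944, 0.281, -0.15]
ft_force: [0.3, -0.4, -2.9]
opening: 0.153
gripper_force: 59.2
t 10.1 case xyz mm [-112.6    1.5  273.5] rotvec(tool) to aligned [-0.245  0.242 -0.003] q [-0.57 -0.02  1.54 -0.13  1.94  0.4 ] F [ 0.3 -0.4 -2.9] open 0.15 gf 59.15650963783264
```

View pics/c4.png

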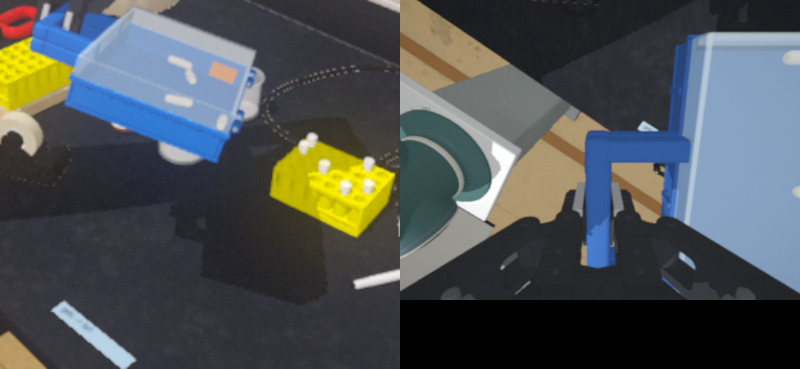

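The case is held shut and tipped about 20°, with the bars sliding toward the orange cap at (222,72). I'll tip it further and let them settle.

Scaled: -0.003 m is -0.004, -0.04 rad is -0.01.

```bash

python3 nudge.py '[{"trans":[0, 0, -0.004], "r":[0.0075, -0.0075, 0], "finger_gap":0}, {"trans":[0, 0, -0.004], "r":[0.01, -0.01, 0], "finger_gap":0}, {"trans":[0, 0, -0.004], "r":[0.01, -0.01, 0], "finger_gap":0}, {"trans":[0, 0, -0.004], "r":[0.01, -0.01, 0], "finger_gap":0}, {"trans":[0, 0, -0.004], "r":[0.01, -0.01, 0], "finger_gap":0}, {"trans":[0, 0, -0.004], "r":[0.01, -0.01, 0], "finger_gap":0}, {"trans":[0, 0, -0.004], "r":[0.01, -0.01, 0], "finger_gap":0}, {"r":[0.0075, -0.0075, 0], "finger_gap":0}, {"finger_gap":0}, {"finger_gap":0}, {"finger_gap":0}, {"finger_gap":0}]'
python3 nudge.py '[{"finger_gap":0}, {"finger_gap":0}, {"finger_gap":0}, {"finger_gap":0}, {"finger_gap":0}, {"finger_gap":0}, {"finger_gap":0}, {"finger_gap":0}, {"finger_gap":0}, {"finger_gap":0}, {"finger_gap":0}, {"finger_gap":0}]'
python3 - <<'E'
from h import *;where()
from cell import robot
import cv2
a=[robot.grab_frame(n)["img"][...,::-1] for n in("scene","top")]
cv2.imwrite("pics/c5.png",np.hstack([cv2.resize(a[0][90:330,180:440],(400,369)),cv2.resize(a[1][110:290,220:415],(400,369))]))
E
```

```text
time_s: 11.2
position: [0.4456, -0.2909, 0.2948]
eef_rot: [-0.177, 0.89, 0.264, -0.327]
ft_force: [-0.6, -0.4, -2.8]
opening: 0.153
gripper_force: 59.3
time_s: 12.2
position: [0.4459, -0.2909, 0.2941]
eef_rot: [-0.178, 0.89, 0.264, -0.328]
ft_force: [0.2, -0.1, -2.1]
opening: 0.155
gripper_force: 59.2
t 12.2 case xyz mm [-105.4    8.2  294.1] rotvec(tool) to aligned [-0.541  0.539 -0.004] q [-0.51  0.22  1.35 -0.28  2.29  0.37] F [ 0.2 -0.1 -2.1] open 0.15 gf 59.24816384911537
```

View pics/c5.png

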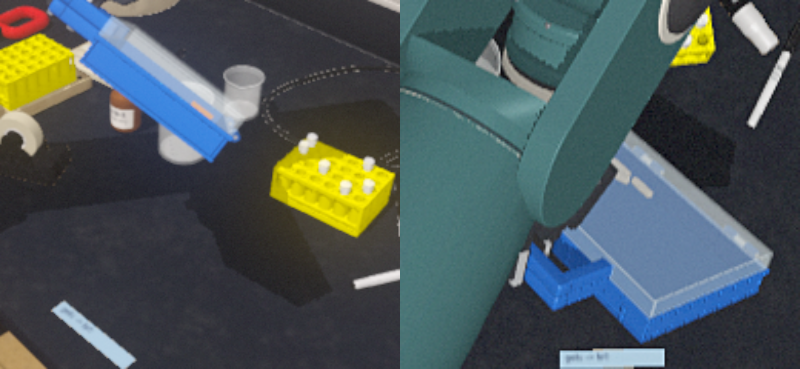

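The case is shut and tipped about 44°. In the top view two bars show at (620,172) and (642,187), the other two are hidden behind the forearm, and the visible floor is clear. I'll compute where those two lie in the tipped case frame.

```bash
cat > bars.py <<'E'
from h import *
from cell import robot
from scipy.spatial.transform import Rotation as Ro
import cv2
s=robot.observe();q=s["eef_rot"];R=Ro.from_quat([q[1],q[2],q[3],q[0]]).as_matrix()@np.array([[0,1,0],[1,0,0],[0,0,-1.]]).T
g=np.array([-.1116,.0015,.0072])
print("down in case",(R.T@[0,0,-1]).round(2),"corner world",(s["position"]+R@(np.array([.062,.092,.003])-g)).round(3), "lowest",min((s["position"]+R@(np.array([.065,.1,0])-g))[2],9).round(3))
for n in("scene","top","wrist"):
    f=robot.grab_frame(n);c=(f["K"],f["R"],f["t"]);h=cv2.cvtColor(f["img"],cv2.COLOR_RGB2HSV)
    m=cv2.inRange(h,(0,0,150),(179,95,255))
    k,_,st,ce=cv2.connectedComponentsWithStats(m)
    print(n,"corner px",proj(c,s["position"]+R@(np.array([.062,.092,.003])-g)).round(0))
    for i in range(1,k):
        if st[i,4]<8: continue
        o,d=ray(c,ce[i]);o2=R.T@(o-s["position"])+g;d2=R.T@d;X=o2+d2*(.007-o2[2])/d2[2]
        if abs(X[0])<.064 and abs(X[1])<.094: print("  blob",ce[i].round(),st[i,4],(X*1e3).round())
E
python3 bars.py
```

```text
down in case [ 0.49  0.49 -0.72] corner world [ 0.563 -0.376  0.162] lowest 0.154
scene corner px [317. 176.]
top corner px [325. 190.]
  blob [355. 223.] 1893 [ 45. -10.   7.]
  blob [324. 205.] 10 [26. 53.  7.]
  blob [332. 205.] 9 [39. 45.  7.]
  blob [320. 211.] 25 [ 8. 42.  7.]
  blob [319. 218.] 30 [-8. 26.  7.]
  blob [336. 216.] 11 [27. 19.  7.]
  blob [328. 218.] 9 [ 8. 20.  7.]
  blob [347. 221.] 24 [37. -0.  7.]
  blob [362. 224.] 15 [ 56. -19.   7.]
  blob [334. 233.] 59 [ -8. -15.   7.]
  blob [340. 226.] 13 [15. -6.  7.]
  blob [358. 232.] 50 [ 35. -31.   7.]
  blob [329. 234.] 24 [-16. -14.   7.]
  blob [349. 232.] 16 [ 19. -25.   7.]
  blob [347. 238.] 31 [  6. -34.   7.]
  blob [369. 237.] 22 [ 45. -50.   7.]
  blob [346. 246.] 18 [-11. -50.   7.]
  blob [349. 249.] 10 [-11. -58.   7.]
wrist corner px [699.  73.]
  blob [483. 209.] 49506 [-19.  34.   7.]
  blob [401. 363.] 155 [-47. -51.   7.]
```

```bash
python3 - <<'E'
from h import *
from cell import robot
from scipy.spatial.transform import Rotation as Ro
import cv2
s=robot.observe();q=s["eef_rot"];R=Ro.from_quat([q[1],q[2],q[3],q[0]]).as_matrix()@np.array([[0,1,0],[1,0,0],[0,0,-1.]]).T
g=np.array([-.1116,.0015,.0072])
f=robot.grab_frame("top");c=(f["K"],f["R"],f["t"])
for p in((327,194),(333.,198),(338,201)):
    o,d=ray(c,p);o2=R.T@(o-s["position"])+g;d2=R.T@d
    for z in(.007,):print(p,((o2+d2*(z-o2[2])/d2[2])*1e3).round())
for X in((.062,.092,.003),(.062,0,.003),(.062,-.092,.003),(-.062,.092,.003)):print(X,proj(c,s["position"]+R@(np.array(X)-g)).round())
cv2.imwrite("pics/c6.png",cv2.resize(f["img"][165:265,290:410,::-1],(720,600),interpolation=cv2.INTER_CUBIC))
E
```

```text
(327, 194) [52. 76.  7.]
(333.0, 198) [55. 61.  7.]
(338, 201) [58. 51.  7.]
(0.062, 0.092, 0.003) [325. 190.]
(0.062, 0, 0.003) [357. 219.]
(0.062, -0.092, 0.003) [393. 251.]
(-0.062, 0.092, 0.003) [272. 206.]
```

View pics/c6.png

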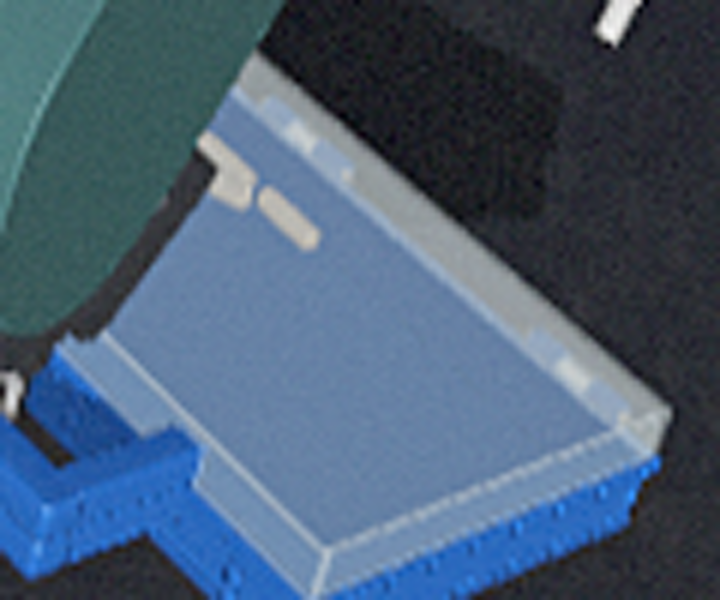

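Three bars are visible, queued along the hinge wall near the cap. The last one is at about (58, 51), some 40 mm from the corner. A gentle rock about the case's y axis should stack them side by side against the end wall before they slide back into the corner.

Scaled: -0.09 rad is -0.0225.

```bash

python3 nudge.py '[{"r":[-0.01, 0, 0], "finger_gap":0}, {"r":[-0.02, 0, 0], "finger_gap":0}, {"r":[-0.0225, 0, 0], "finger_gap":0}, {"r":[-0.0225, 0, 0], "finger_gap":0}, {"r":[-0.0225, 0, 0], "finger_gap":0}, {"r":[-0.0225, 0, 0], "finger_gap":0}, {"r":[-0.0225, 0, 0], "finger_gap":0}, {"r":[-0.02, 0, 0], "finger_gap":0}, {"r":[-0.015, 0, 0], "finger_gap":0}, {"r":[-0.01, 0, 0], "finger_gap":0}, {"finger_gap":0}, {"finger_gap":0}]'
python3 nudge.py '[{"finger_gap":0}, {"finger_gap":0}, {"r":[0.0075, 0, 0], "finger_gap":0}, {"r":[0.015, 0, 0], "finger_gap":0}, {"r":[0.015, 0, 0], "finger_gap":0}, {"r":[0.015, 0, 0], "finger_gap":0}, {"r":[0.015, 0, 0], "finger_gap":0}, {"r":[0.015, 0, 0], "finger_gap":0}, {"r":[0.015, 0, 0], "finger_gap":0}, {"r":[0.015, 0, 0], "finger_gap":0}, {"r":[0.015, 0, 0], "finger_gap":0}, {"r":[0.015, 0, 0], "finger_gap":0}]'
python3 nudge.py '[{"r":[0.01, 0, 0], "finger_gap":0}, {"r":[0.005, 0, 0], "finger_gap":0}, {"finger_gap":0}, {"finger_gap":0}, {"finger_gap":0}, {"finger_gap":0}, {"finger_gap":0}, {"finger_gap":0}, {"finger_gap":0}, {"finger_gap":0}]'
python3 bars.py | head -3
python3 - <<'E'
from h import *;where()
from cell import robot
import cv2
a=[robot.grab_frame(n)["img"][...,::-1] for n in("scene","top")]
cv2.imwrite("pics/c7.png",np.hstack([cv2.resize(a[0][90:250,210:380],(400,376),interpolation=cv2.INTER_CUBIC),cv2.resize(a[1][165:265,290:396],(400,376),interpolation=cv2.INTER_CUBIC)]))
E
```

```text
time_s: 13.5
position: [0.4456, -0.2906, 0.2944]
eef_rot: [0.16, 0.893, 0.366, -0.208]
ft_force: [0.6, 0.1, -2.2]
opening: 0.153
gripper_force: 59.2
time_s: 14.5
position: [0.4463, -0.2914, 0.2939]
eef_rot: [-0.099, 0.902, 0.292, -0.303]
ft_force: [-0.3, -0.7, -3.6]
opening: 0.154
gripper_force: 59.2
time_s: 15.33
position: [0.4458, -0.2908, 0.2943]
eef_rot: [-0.124, 0.899, 0.284, -0.311]
ft_force: [1.3, 0.2, -2.6]
opening: 0.151
gripper_force: 59.2
down in case [ 0.4   0.49 -0.78] corner world [ 0.577 -0.378  0.178] lowest 0.17
scene corner px [324. 165.]
top corner px [327. 181.]
t 15.48 case xyz mm [-105.5    8.2  294.1] rotvec(tool) to aligned [-0.424  0.536  0.028] q [-0.49  0.17  1.39 -0.32  2.2   0.36] F [-0.3 -0.8 -2.3] open 0.15 gf 59.246260821819305
```

View pics/c7.png

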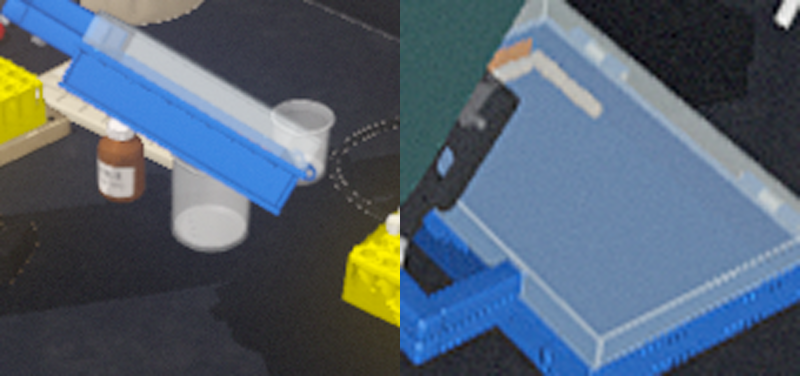

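The case is still shut and the corner is now visible at (535,45) in the crop, with bars at (510,68) and (540–600, 60–108). I'll convert those.

```bash
cat > pt.py <<'E'
from h import *
from cell import robot
from scipy.spatial.transform import Rotation as Ro
import cv2
s=robot.observe();q=s["eef_rot"];R=Ro.from_quat([q[1],q[2],q[3],q[0]]).as_matrix()@np.array([[0,1,0],[1,0,0],[0,0,-1.]]).T
g=np.array([-.1116,.0015,.0072])
f=robot.grab_frame("top");c=(f["K"],f["R"],f["t"])
for u in((495,72),(535,50),(540,60),(600,112),(800,238),(600,335)):
    p=((u[0]-400)*.265+290,u[1]*.266+165)
    o,d=ray(c,p);o2=R.T@(o-s["position"])+g;d2=R.T@d
    print(u,[((o2+d2*(z-o2[2])/d2[2])*1e3).round().tolist() for z in(.007,.015,.041)])
cv2.imwrite("pics/c8.png",cv2.resize(f["img"][165:215,315:375,::-1],(720,600),interpolation=cv2.INTER_CUBIC))
E
python3 pt.py
```

```text
(495, 72) [[33.0, 92.0, 7.0], [26.0, 85.0, 15.0], [4.0, 62.0, 41.0]]
(535, 50) [[61.0, 95.0, 7.0], [54.0, 88.0, 15.0], [31.0, 65.0, 41.0]]
(540, 60) [[58.0, 88.0, 7.0], [51.0, 81.0, 15.0], [28.0, 58.0, 41.0]]
(600, 112) [[58.0, 43.0, 7.0], [51.0, 36.0, 15.0], [28.0, 15.0, 41.0]]
(800, 238) [[81.0, -70.0, 7.0], [74.0, -75.0, 15.0], [50.0, -92.0, 41.0]]
(600, 335) [[-36.0, -69.0, 7.0], [-41.0, -74.0, 15.0], [-60.0, -90.0, 41.0]]
```

View pics/c8.png

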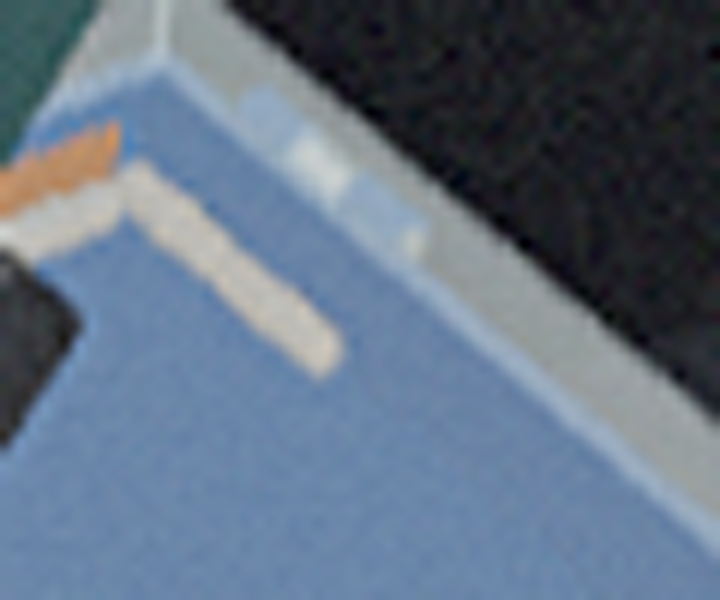

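I've now used more picture views than the limit of 10 (this was the 11th), so from here I'll measure only by numbers. Two bars lie along the hinge wall, at y from about 88 to 43. The others, along the end wall, are partly hidden. I'll ease the tilt back enough for the scene camera to see the floor and locate the bars numerically.

The manual's scale: shifts go in shares of 75 cm and turns go in shares of 4 rad. Converting my numbers, 0.06 rad is 0.015.

```bash

python3 nudge.py '[{"r":[-0.005, 0.01, 0], "finger_gap":0}, {"r":[-0.01, 0.015, 0], "finger_gap":0}, {"r":[-0.01, 0.015, 0], "finger_gap":0}, {"r":[-0.01, 0.015, 0], "finger_gap":0}, {"r":[-0.005, 0.01, 0], "finger_gap":0}, {"r":[-0.005, 0.005, 0], "finger_gap":0}, {"finger_gap":0}, {"finger_gap":0}]'
cat > bs.py <<'E'
from h import *
from cell import robot
from scipy.spatial.transform import Rotation as Ro
import cv2
s=robot.observe();q=s["eef_rot"];R=Ro.from_quat([q[1],q[2],q[3],q[0]]).as_matrix()@np.array([[0,1,0],[1,0,0],[0,0,-1.]]).T
g=np.array([-.1116,.0015,.0072]);print("down",(R.T@[0,0,-1]).round(2))
f=robot.grab_frame("scene");c=(f["K"],f["R"],f["t"]);cv2.imwrite("pics/scene_bs.png",f["img"][...,::-1])
# rectify the floor plane z=7 mm, 1 mm/px: X from -10..70 , Y 20..100
W=lambda X:proj(c,s["position"]+R@(np.array(X)-g))
src=np.float32([W((x,y,.007)) for x,y in((0,.1),(.07,.1),(.07,.02),(0,.02))])
H=cv2.getPerspectiveTransform(src,np.float32([(0,0),(70,0),(70,80),(0,80)]))
w=cv2.warpPerspective(f["img"],H,(70,80));r=w[...,0].astype(int)
print("corner px",W((.062,.092,.003)).round())
for y in range(0,80,4):
    print(f"y{100-y:4d} "," ".join(f"{v:3d}" for v in r[y,::4]))
E
python3 bs.py
```

```text
time_s: 16.3
position: [0.4456, -0.2909, 0.2942]
eef_rot: [-0.081, 0.941, 0.29, -0.157]
ft_force: [0.1, 0.4, -2.1]
opening: 0.151
gripper_force: 59.2
down [ 0.24  0.25 -0.94]
corner px [341. 133.]
y 100  134 169 180 184 191 183 186 192 213 212 209 212 213 212 172 148 157 168
y  96  133 189 207 207 208 203 206 199 213 212 211 212 213 212 193 163 158 167
y  92  133 200 215 215 214 215 215 206 216 215 212 214 214 211 204 178 159 168
y  88  134 201 215 216 215 215 214 205 216 216 213 215 215 210 205 187 158 174
y  84  134 198 212 213 213 214 213 202 213 214 213 214 213 208 203 190 158 176
y  80  133 181 206 207 208 208 211 199 207 208 209 208 207 202 203 188 157 178
y  76  134 156 194 193 197 194 196 177 192 191 197 193 193 187 205 187 157 179
y  72  133 134 163 157 167 163 165 152 165 166 173 167 165 152 203 187 158 180
y  68  133 130 139 135 141 136 134 133 136 136 142 140 141 136 203 189 158 182
y  64  133 132 131 131 133 132 131 132 133 132 132 132 131 139 203 191 158 182
y  60  132 132 131 132 132 132 132 132 132 131 131 132 131 143 205 190 159 181
y  56  132 132 132 132 132 132 133 133 132 133 132 131 132 146 205 192 158 176
y  52  131 132 132 130 132 132 131 132 131 132 132 132 131 144 207 196 156 175
y  48  132 134 132 133 132 132 131 132 131 131 132 131 131 146 211 201 157 177
y  44  131 132 132 132 132 132 131 132 132 132 133 130 131 146 214 196 156 182
y  40  132 132 133 132 132 132 132 132 132 134 132 131 132 139 214 187 157 182
y  36  131 132 132 132 132 130 131 131 133 132 132 131 132 133 204 169 156 177
y  32  133 133 132 133 134 130 133 131 133 133 134 132 133 132 181 148 156 172
y  28  139 138 135 135 137 134 137 136 136 137 138 137 138 136 147 135 160 173
y  24  145 143 142 142 145 143 146 145 142 145 146 142 143 145 143 142 165 178
```

All four bars are against the two walls meeting at the pour corner: two along the end wall and two along the hinge wall, each within about 46 mm of the corner. I'll tip back to the steep pose, let them settle and verify.

Scaled: -0.05 rad is -0.0125.

```bash

python3 nudge.py '[{"r":[0.0075, -0.0075, 0], "finger_gap":0}, {"r":[0.0125, -0.0125, 0], "finger_gap":0}, {"r":[0.0125, -0.0125, 0], "finger_gap":0}, {"r":[0.0125, -0.0125, 0], "finger_gap":0}, {"r":[0.0125, -0.0125, 0], "finger_gap":0}, {"r":[0.01, -0.01, 0], "finger_gap":0}, {"r":[0.005, -0.005, 0], "finger_gap":0}, {"finger_gap":0}, {"finger_gap":0}, {"finger_gap":0}, {"finger_gap":0}, {"finger_gap":0}]'
python3 nudge.py '[{"finger_gap":0}, {"finger_gap":0}, {"finger_gap":0}, {"finger_gap":0}, {"finger_gap":0}, {"finger_gap":0}, {"finger_gap":0}, {"finger_gap":0}]'
python3 bars.py | head -1; python3 -c "
from cell import robot
s=robot.observe();print(abs(s['dq']).max(),s['gripper_force'],s['opening']);print(robot.sign_off())"
```

```text
time_s: 17.35
position: [0.4457, -0.2909, 0.2948]
eef_rot: [-0.172, 0.887, 0.273, -0.33]
ft_force: [0.3, 0.0, -2.2]
opening: 0.152
gripper_force: 59.3
time_s: 18.02
position: [0.4459, -0.2909, 0.2941]
eef_rot: [-0.173, 0.887, 0.273, -0.33]
ft_force: [0.1, 0.2, -2.9]
opening: 0.156
gripper_force: 59.3
down in case [ 0.49  0.49 -0.72] corner world [ 0.565 -0.374  0.162] lowest 0.154
0.0008404520092238588 59.26177114248276 0.15297570997973597
the job is handed in; nothing more can be done
None
```

Handed in at 18 s: the case is shut, gripped by both handle halves, held still about 15 cm above the bench and tipped about 44° to the cap corner; all four bars were within about 46 mm of that corner when last measured, just before the final re-tip, and I viewed 11 pictures, one over the limit of 10.

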